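Square up a loose cross bar with the engineer's square

TASK

The right-hand cross bar of the flat aluminium pump stand is still loose on its one screw and stands askew, its far end swung to the right. Use the engineer's square to bring it to a right angle with the stand's long rail: stock flush along the rail's inner edge, blade flush along the bar's right-hand side, and leave the square lying there, let go, so that I can tighten the screw. Leave the pump, the hex key and the dish of screws where they are.

Things in the scene. Friction and masses are not known exactly. Their poses are not given: they have to be found in the camera images.
- pump_stand: Flat aluminium pump stand, screwed down. Its rail (28 mm wide, 251 long, 5 high) runs along its y from -125 to +126 mm, across the bench. Two cross bars (24 wide, 7 thick) lie on top of the rail (z 5 to 12 mm) and point along +x, away from the robot, 106 mm past the rail's middle; the left one (y = +110) is tight and has a 20 mm rubber saddle. Origin: on the worktop, under the loose right bar's screw, mid rail width.
- rail_edge (a point): Point on the rail's inner edge (the upright face, 5 mm high, that looks along the stand's +x), abreast of the loose bar's screw, 2.5 mm above the worktop. Stand's axes: the edge runs along y, x points out of the rail. The stock belongs against this face, right (-y) of the loose bar; the rail's top is bare there. Screw heads stand 6 mm above the bars.
- cross_bar (a joint): Angle of the loose bar about its screw, rad: 0 is square to the rail, positive with its far end swung right (stand -y, where the square goes), negative left. Starts between 0.10 and 0.40; stops at -0.45 and +0.50. Turns stiffly (0.15 N m, some 1.5 N at the far end) and stays where left. Its far end stands on a small round foot.
- bar_edge_root (a point): Point on the loose bar's right-hand (-y) side, where it crosses the rail's inner edge when the bar is square, half-way up the bar (8.5 mm above the worktop). Axes turn with the bar: x along it to its far end, y into the bar, z up.
- bar_edge_tip (a point): Far end of the loose bar's right-hand side, 92 mm from bar_edge_root, same axes. The bar's left side is 24 mm from here along +y.
- stock_mid (a point): Engineer's square, loose, about 0.24 kg, lying flat: an L of a thick dark stock (20 mm wide, 85 long, 20 high) and a thin steel blade (20 wide, 4 thick, 8 to 12 mm above the worktop). Point: centre of the stock, 42.5 mm from the outer corner: grip here, across the width. Square's axes: x across the stock and along the blade to its free end, y along the stock to the outer corner, z up.
- heel (a point): Outer corner of the square at half height (10 mm), where the stock's outer face (facing -x, 10 mm from the stock's middle) meets the blade's outer edge (facing +y, flush with the stock's end). Axes as stock_mid. To end beside bar_edge_root, with the square's y along the rail's y and its x along the bar.
- stock_toe (a point): Other end of the stock's outer face, 85 mm from the heel along -y, at half height.
- blade_tip (a point): Free end of the blade's outer edge, 100 mm from the heel along +x, at half height. With the square in its final place, the machines' drip trays (43 mm high) begin about 15 mm beyond.
- square: The whole square; origin on the worktop under its heel (outer corner), axes as stock_mid.
- pump: Bystander: small pump, 44 x 127 x 56 mm, lying left of the stand; origin under its middle.
- hex_key: Bystander: hex key, 34 x 92 mm, 5 mm thick, lying behind the stand, between the two machines; origin under its middle.
- screw_dish: Bystander: steel dish with screws, 114 mm across, 22 mm high, farther back on the right; origin under its middle.

How it is judged:
At the end, for the whole second after the job is handed in: The square lies flat, let go and still; both ends of its stock are within 1.5 mm of the rail's inner edge, both ends of its blade's outer edge within 1.8 mm of the loose bar's side, and the bar is within 1 degree of square to the rail (x of heel in the frame of rail_edge between -0.0015 and 0.0015 m and x of stock_toe in the frame of rail_edge between -0.0015 and 0.0015 m and y of heel in the frame of bar_edge_root between -0.0018 and 0.0015 m and y of blade_tip in the frame of bar_edge_tip between -0.0018 and 0.0015 m and value of joint cross_bar between -0.0175 and 0.0175 rad and height (world z) of each of stock_mid, blade_tip below 0.013 m and angle between stock_mid's own z axis and vertical below 0.05 rad and linear speed of square below 0.01 m/s); the robot touches nothing.
It fails at once if the pump is moved more than 20 mm (distance of pump from where it was at the start of the episode above 0.02 m).
It fails at once if the hex key is moved more than 20 mm (distance of hex_key from where it was at the start of the episode above 0.02 m).
It fails at once if the dish of screws is moved more than 20 mm (distance of screw_dish from where it was at the start of the episode above 0.02 m).
It also fails if it takes over 72 s, if anything falls off the work surface, if the arm or the gripper's body presses on something with over 40 N, if the wrist force passes 120 N, or if a joint passes its speed limit or range.

ROBOT

A 6-joint arm with a two-finger parallel gripper is mounted at the origin on a cart in front of the work surface, level with it; the furniture and walls round the work are solid. World frame = base frame: x ahead of the robot, y to its left, z up, the work surface at z = 0. Lengths are in m, angles in rad, forces in N, time in s.
With the tool pointing down it reaches from about 0.425 to 0.95 m from the base axis. Payload 3.5 kg.
Tool frame: the origin (TCP) lies at the very end of the fingers, on their centre line; the grasp point (between the pads) lies 19 mm behind it; z points along the fingers, y is the line along which they close (so a half turn about z gives the same grasp; the last joint's range is limited). The gripper opens to 85 mm and grips with 20 to 120 N. Pads are 22 mm wide; open, the fingers measure 114 mm over their backs; the gripper's body (76 mm by 85 mm) begins 54 mm behind the grasp point. The pads swing forward as they close: fully open they stand 13 mm farther back than shut.
Start: joints at [1.188, 0.286, 1.577, -0, 1.279, -0.15], TCP at [0.156, 0.657, 0.231] pointing down, gripper open.
Joint ranges: [-2.77, 2.77], [-0.9, 2.22], [0.21, 2.48], [-1.53, 4.67], [0.24, 2.81], [-2.84, 2.84]. Speed limits (rad/s): [2.79, 2.79, 3.14, 3.14, 3.14, 3.14].

INTERFACE

Orientations are given as a unit quaternion [x, y, z, w].
In Python, from plant import ctrl gives the robot as it stands.
- The arm moves only by the tool carry_out, never from a script. Its argument "deltas" is one flat list of numbers, 6 for each row, row after row: the shift along the tool's x, y, z in m, then the turn, a rotation vector about the tool's x, y, z in rad. A call has 1 to 5 rows; each row is the pose to reach, as a shift and turn from the pose commanded when the call began, along the tool's axes at that moment; what a row does not reach only later rows make up. A row lasts 1/8 s, in which the tool goes at most 62.5 mm and 10.7 degrees, less where a joint would pass 70% of its speed; a pose out of reach is approached as far as the arm can. A call with a gripper value outside its range is refused whole. "grip" is the opening in per cent of the stroke, from 0 (shut) to 100 (fully open), set as the call begins (left out, the last holds). The fingers move at their own pace and stop on an object; "grip_force" is the grip in N (left out, the last holds). Time passes only in rows, so rows that repeat a pose let the fingers close. It gives the time, the measured TCP pose, the force, the opening and the grip force at its end, in the units of the state.
- ctrl.get_state(): the state, without advancing time (a new reading comes with each control period).
- ctrl.read_camera(name): name is "scene" or "top" or "wrist"; returns (picture, depth): 480x640x3 uint8, red, green, blue; 480x640 float32, m along the optical axis (not along the pixel's ray), 0 where there is no reading.
- ctrl.camera_model(name): a dict with "intrinsics" (3x3 intrinsics, pixels), "k1" (the pictures are not rectified: a ray, as slopes to the right and down, at radius r is drawn at 1 + k1 r^2 times it, then the intrinsics apply), "extrinsics" (4x4, takes a point from world to camera coordinates); the wrist camera has in their place "hand_eye" (4x4, takes a point from camera to tool coordinates, whose origin is the TCP and whose axes are the flange's). Camera axes: x right, y down, z forward; pixel columns grow to the right and rows downward; lengths in m; the calibration is good to about 2 mm. A picture is of the moment at which its call begins: read the wrist's pose just before it. camera_model takes no time and is no camera call.
- ctrl.sign_off(): hands the job in; it is judged then, once.
Trained networks look in the newest picture that a camera, given by its name, has taken for a name from the list of things; names that differ only in an ending like _2 or _b are one class to them, and where a whole thing is asked for, a point or a joint stands for the part that bears it (a point fixed in the world has none). Each returns a list of dicts, best first, with "score" (0 to 1); they miss things now and then, are a little off and sometimes report something else, mostly with a low value. They report only what shows in the picture. A call takes as long as a camera call.
- ctrl.find_in(camera, query): "uv" ([column, row] in pixels, amid what is visible of it).
The state is a dict: "time": time; "qpos": joint angles; "dq": joint speeds; "joint_efforts": joint torques, N m; "eef_pos": TCP position; "tcp_rot": TCP orientation; "contact_force": force on the tool from outside, world axes, zero at the start; "wrist_torque": the same for the moment, N m; "opening": opening from 0.0 (shut) to 1.0 (fully open); "finger_force": force on a finger pad.
Only numpy, scipy, OpenCV 4.12 (cv2) and the standard library are available. Lean on these libraries where they do the work, as an engineer would, in place of code of your own. Each camera call takes 0.05 s, during which the arm holds its last target. There are 200 camera calls.

## Working session

There is one attempt and no reset: what is moved stays moved. The work goes in short steps, Python scripts to look and compute and a tool call to move; the robot and the scene stay as the last step left them, time stands still between calls to the robot, and variables do not carry over. Pictures are saved under pics/ and viewed, at most 10 in all, crops included, and the job is handed in when it is done.

Besides the shell and the picture viewer there is one more tool, called after "Emit:" as a command line: name --argument value ..., lists and objects as JSON in quotes. carry_out: Moves the arm, as the interface text tells. Its arguments: {"type":"object","properties":{"deltas":{"type":"array"},"grip":{"type":"number"},"grip_force":{"type":"number"}},"required":["deltas"]}

```bash
ls; mkdir -p pics
cat > h.py <<'E'
import numpy as np, cv2
from scipy.spatial.transform import Rotation as R
from plant import ctrl
def snap(n,save=None):
    s=ctrl.get_state(); im,d=ctrl.read_camera(n)
    if save: cv2.imwrite('pics/'+save,im[:,:,::-1])
    return s,im,d
def model(n,s):
    m=ctrl.camera_model(n); K=np.array(m['intrinsics']); k1=m['k1']
    if n=='wrist':
        T=np.eye(4);T[:3,:3]=R.from_quat(s['tcp_rot']).as_matrix();T[:3,3]=s['eef_pos']
        C=T@np.array(m['hand_eye'])
    else: C=np.linalg.inv(np.array(m['extrinsics']))
    return K,k1,C   # C cam->world
def rays(n,s,uv):
    K,k1,C=model(n,s); uv=np.atleast_2d(uv).astype(float)
    p=cv2.undistortPoints(uv.reshape(-1,1,2),K,np.array([k1,0,0,0,0.])).reshape(-1,2)
    return np.c_[p,np.ones(len(p))]@C[:3,:3].T, C[:3,3]
def onz(n,s,uv,z):
    d,o=rays(n,s,uv); return o+d*((z-o[2])/d[:,2])[:,None]
def proj(n,s,P):
    K,k1,C=model(n,s); q=np.linalg.inv(C); P=np.atleast_2d(P)
    c=P@q[:3,:3].T+q[:3,3]
    return cv2.projectPoints(c,np.zeros(3),np.zeros(3),K,np.array([k1,0,0,0,0.]))[0].reshape(-1,2)
E
python3 - <<'E'
from h import *
np.set_printoptions(precision=4,suppress=True)
for n in ['top','scene']:
    s,im,d=snap(n,n+'0.png')
    print(n,ctrl.camera_model(n))
    for q in ['pump_stand','rail_edge','cross_bar','bar_edge_root','bar_edge_tip','stock_mid','heel','stock_toe','blade_tip','pump','hex_key','screw_dish']:
        r=ctrl.find_in(n,q)
        for e in r[:2]:
            u=np.array(e['uv']); print(q,round(e['score'],2),u.round(1),onz(n,s,u,0.01)[0].round(4))
print(s['eef_pos'],s['tcp_rot'],s['time'])
print(ctrl.camera_model('wrist'))
E
```

```text
pics
top {'intrinsics': array([[495.7616,   0.    , 317.2137],
       [  0.    , 495.7616, 240.6501],
       [  0.    ,   0.    ,   1.    ]]), 'k1': -0.13399637286648225, 'extrinsics': array([[-0.0043, -0.9999, -0.0091,  0.1361],
       [-0.9897,  0.0055, -0.1433,  0.5577],
       [ 0.1433,  0.0084, -0.9896,  1.0899],
       [ 0.    ,  0.    ,  0.    ,  1.    ]])}
pump_stand 0.86 [305.3 294.1] [0.4382 0.1617 0.01  ]
pump_stand 0.4 [423.1 266.7] [ 0.5    -0.1135  0.01  ]
rail_edge 0.7 [306.9 289.6] [0.4485 0.158  0.01  ]
cross_bar 0.74 [316.3 278.6] [0.4739 0.1361 0.01  ]
bar_edge_root 0.6 [315.5 275.1] [0.4821 0.1379 0.01  ]
bar_edge_tip 0.65 [311.5 273.3] [0.4863 0.1472 0.01  ]
stock_mid 0.56 [419.6 266.3] [ 0.501  -0.1053  0.01  ]
heel 0.59 [419.5 267.8] [ 0.4975 -0.105   0.01  ]
stock_toe 0.74 [417.9 265. ] [ 0.5041 -0.1014  0.01  ]
blade_tip 0.59 [420.5 266.1] [ 0.5014 -0.1074  0.01  ]
pump 0.93 [172.1 266.8] [0.5024 0.4764 0.01  ]
scene {'intrinsics': array([[596.9027,   0.    , 320.1457],
       [  0.    , 596.9027, 230.476 ],
       [  0.    ,   0.    ,   1.    ]]), 'k1': -0.1
[... 661 characters left out ...]
1 289.3] [ 0.4848 -0.0981  0.01  ]
pump 0.62 [224.5 175.3] [0.5162 0.4912 0.01  ]
pump 0.44 [361.4 287.5] [ 0.4811 -0.0863  0.01  ]
hex_key 0.42 [317.6 207.6] [0.6094 0.195  0.01  ]
hex_key 0.19 [365.5 287.8] [ 0.4873 -0.0939  0.01  ]
screw_dish 0.54 [282.4 243.7] [0.4466 0.158  0.01  ]
[0.1557 0.6568 0.2313] [0.1161 0.9932 0.     0.    ] 0.65
{'intrinsics': array([[358.2541,   0.    , 317.2542],
       [  0.    , 358.2541, 245.0141],
       [  0.    ,   0.    ,   1.    ]]), 'k1': -0.0639072335669187, 'hand_eye': array([[-0.0011, -0.9566, -0.2914,  0.0745],
       [ 1.    , -0.0014,  0.0009,  0.0003],
       [-0.0013, -0.2914,  0.9566, -0.1423],
       [ 0.    ,  0.    ,  0.    ,  1.    ]])}
```

Run:
```python
import cv2
im=cv2.imread('pics/top0.png'); 
c=cv2.resize(im[190:340,140:480],None,fx=2.35,fy=2.35,interpolation=cv2.INTER_CUBIC)
cv2.imwrite('pics/top0c.png',c)
```

```text
(no output)
```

View pics/top0c.png

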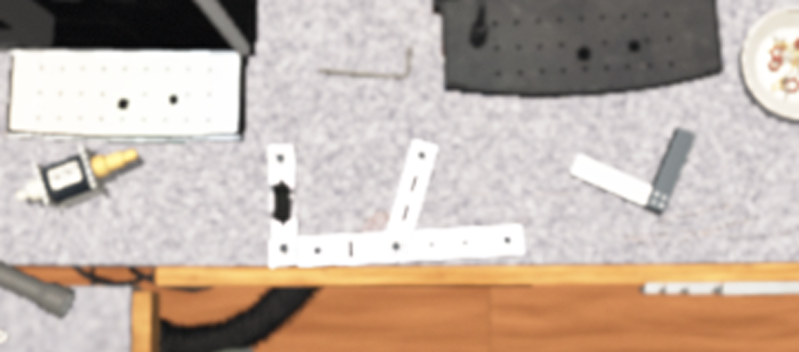

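View pics/scene0.png

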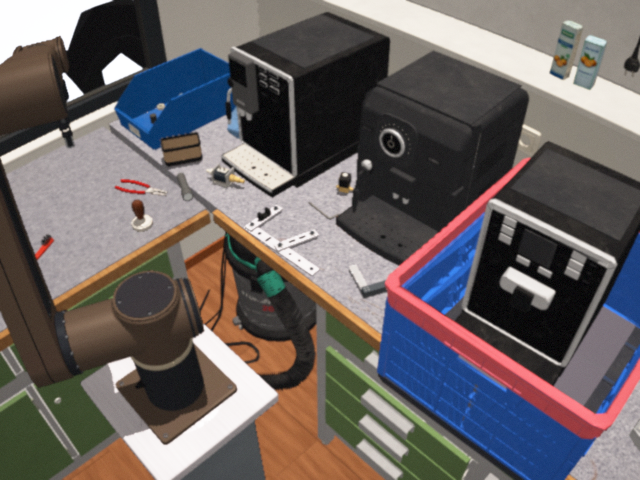

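The top crop shows the stand: rail from about (270,255) to (525,240), loose bar leaning right to (425,150). The square has its heel at (655,205), toe at (683,130) and blade tip at (575,160). The path over the bench is free, so I'll move towards the square for a close look.

Emit:
carry_out --deltas '[-0.047,-0.037,0,0,0,0,-0.094,-0.074,0,0,0,0,-0.142,-0.111,0,0,0,0,-0.189,-0.148,0,0,0,0,-0.236,-0.185,0,0,0,0]' --grip 100

```text
time: 1.92
eef_pos: [0.3437, 0.4208, 0.2317]
tcp_rot: [0.116, 0.993, 0.0, 0.0]
contact_force: [1.2, 1.2, -0.4]
opening: 1.002
finger_force: 0.0
```

Emit:
carry_out --deltas '[-0.045,-0.04,0,0,0,0,-0.08,-0.09,0,0,0,0,-0.11,-0.14,0,0,0,0,-0.14,-0.19,0,0,0,0.04,-0.165,-0.245,0,0,0,0.08]'

```text
time: 2.55
eef_pos: [0.4472, 0.144, 0.2318]
tcp_rot: [0.156, 0.988, 0.0, 0.001]
contact_force: [0.7, -0.2, 0.4]
opening: 1.003
finger_force: 0.0
```

Run:
```python
from h import *
s,im,d=snap('wrist','w1.png')
print(s['eef_pos'],s['tcp_rot'])
print(np.c_[proj('wrist',s,[[.43,.13,0],[.5,.13,0],[.43,.02,0],[.5,-.1,0]])].round())
```

```text
[0.44719546 0.14403992 0.23176104] [1.56317204e-01 9.87706672e-01 1.42127164e-04 6.64568188e-04]
[[299. 198.]
 [319. 258.]
 [203. 230.]
 [135. 315.]]
```

View pics/w1.png

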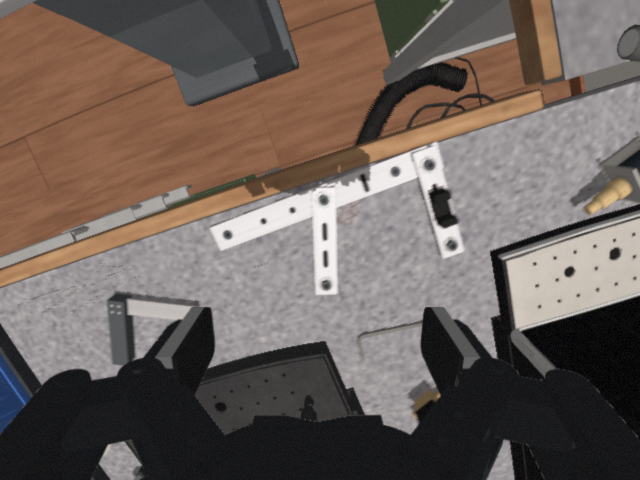

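```bash
cat >> h.py <<'E'
def edge(n,s,im,uv0,uv1,z,w=0.006,trim=.12):
    """refine a world line at height z near two pixels; returns two end points (world) and rms, sorted fit"""
    g=cv2.GaussianBlur(cv2.cvtColor(im,cv2.COLOR_RGB2GRAY).astype(np.float32),(0,0),.8)
    a,b=onz(n,s,[uv0,uv1],z)
    for it in range(2):
        t=(b-a)/np.linalg.norm(b-a); nn=np.array([-t[1],t[0],0]); L=np.linalg.norm(b-a)
        off=np.arange(-w,w,.0002); ts=np.linspace(trim*L,(1-trim)*L,40); o=[]
        for q in ts:
            p=proj(n,s,a+t*q+off[:,None]*nn).astype(np.float32)
            v=cv2.remap(g,p[None,:,0],p[None,:,1],cv2.INTER_LINEAR)[0]
            gr=np.abs(np.gradient(v)); k=gr.argmax(); sl=slice(max(k-6,0),k+7); o.append((gr[sl]*off[sl]).sum()/gr[sl].sum())
        o=np.array(o); m=np.abs(o-np.median(o))<.002
        for _ in range(3):
            c=np.polyfit(ts[m],o[m],1); r=o-np.polyval(c,ts); m=np.abs(r)<max(.0004,2*r[m].std())
        a,b=a+nn*np.polyval(c,0),b+nn*np.polyval(c,L); w=.003
    return a,b,r[m].std()*1e3,m.sum(),np.degrees(np.arctan2(*(b-a)[1::-1]))
E
python3 - <<'E'
from h import *
np.set_printoptions(precision=4,suppress=True)
s=ctrl.get_state(); im=cv2.imread('pics/w1.png')[:,:,::-1].copy()
n='wrist'
for nm,u,v,z in [('rail_in',(222,250),(310,222),.005),('rail_in2',(338,213),(420,185),.005),('bar_R',(315,230),(317,288),.012),('bar_L',(333,222),(337,288),.012),('stock_out',(108,305),(112,362),.02),('stock_in',(130,318),(132,360),.02),('blade_out',(133,295),(195,303),.012),('blade_in',(133,314),(180,318),.012)]:
    a,b,r,m,ang=edge(n,s,im,u,v,z); print(nm,a[:2],b[:2],'rms mm %.2f n %d ang %.2f'%(r,m,ang), np.linalg.norm(b-a).round(4))
for k,u,z in [('screw',(323,199),.018),('foot',(326,285),.012),('heeltop',(108,297),.02),('toetop',(112,365),.02),('bladetip',(198,303),.012)]: print(k,onz(n,s,u,z))
E
```

```text
rail_in [0.4577 0.0254] [0.4534 0.1263] rms mm 0.11 n 40 ang 92.48 0.101
rail_in2 [0.4519 0.1572] [0.4489 0.2463] rms mm 0.09 n 40 ang 91.87 0.0892
bar_R [0.4659 0.1266] [0.5291 0.1082] rms mm 0.24 n 37 ang -16.25 0.0658
bar_L [0.4652 0.1529] [0.5365 0.1307] rms mm 0.17 n 38 ang -17.28 0.0747
stock_out [ 0.473  -0.1189] [ 0.5419 -0.1511] rms mm 0.34 n 38 ang -25.00 0.076
stock_in [ 0.497  -0.0988] [ 0.5483 -0.1221] rms mm 0.41 n 40 ang -24.43 0.0564
blade_out [ 0.4782 -0.0921] [ 0.5082 -0.0277] rms mm 0.35 n 39 ang 65.01 0.071
blade_in [ 0.4957 -0.1014] [ 0.5191 -0.0516] rms mm 0.32 n 31 ang 64.85 0.0551
screw [[0.4373 0.1475 0.018 ]]
foot [[0.5294 0.1209 0.012 ]]
heeltop [[ 0.4648 -0.113   0.02  ]]
toetop [[ 0.5457 -0.1531  0.02  ]]
bladetip [[ 0.5055 -0.0225  0.012 ]]
```

The wrist view shows the rail running from (213,240) to (437,160), the loose bar at (323,199)-(326,290), and the square at heel (110,297), toe (115,365) and blade tip (197,304). The fit gives stand yaw of about 2.2°, bar about 0.33 rad off, square yaw about 65° and stock_mid near (0.510,-0.125). Next I'll move above the stock.

Emit:
carry_out --deltas '[-0.029,-0.047,0,0,0,0.025,-0.057,-0.095,0.01,0,0,0.05,-0.086,-0.142,0.04,0,0,0.075,-0.114,-0.19,0.07,0,0,0.1,-0.142,-0.236,0.1,0,0,0.122]'

```text
time: 3.22
eef_pos: [0.5096, -0.1242, 0.1311]
tcp_rot: [0.216, 0.976, -0.0, 0.001]
contact_force: [0.3, 1.1, 0.8]
opening: 1.0
finger_force: 0.0
```

Run:
```python
from h import *
np.set_printoptions(precision=4,suppress=True)
s,im,d=snap('wrist'); s,im,d=snap('wrist','w2.png')
print(s['eef_pos'],s['tcp_rot'])
print(proj('wrist',s,[[.4669,-.1161,.02],[.5439,-.152,.02],[.5092,-.0255,.012],[.5096,-.125,.02]]).round())
```

```text
[ 0.5085 -0.1289  0.1266] [ 0.2181  0.9759 -0.0013 -0.0015]
[[308. 184.]
 [309. 297.]
 [448. 183.]
 [323. 243.]]
```

View pics/w2.png

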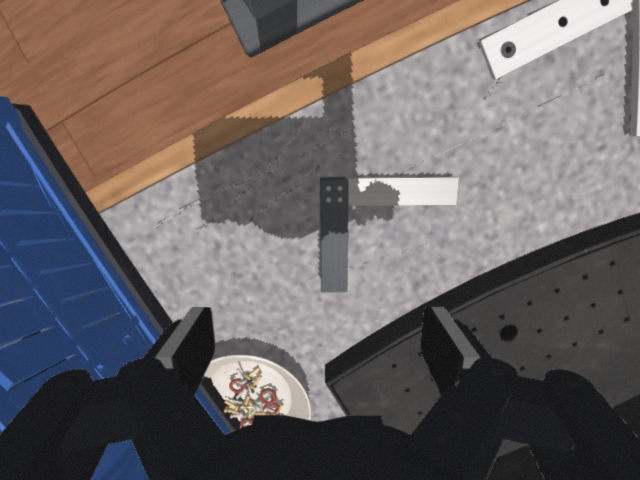

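```bash
cat > sq.py <<'E'
from h import *
def fit(s,im,E):
    out={}
    for nm,u,v,z in E:
        a,b,r,m,ang=edge('wrist',s,im,u,v,z,.004); out[nm]=(a,b,ang); print(nm,a[:2].round(4),b[:2].round(4),'rms %.2f n %d ang %.2f'%(r,m,ang))
    return out
E
python3 - <<'E'
from sq import *
np.set_printoptions(precision=4,suppress=True)
s,im,d=snap('wrist','w3.png'); print(s['eef_pos'],s['tcp_rot'],s['time'])
o=fit(s,im,[('so',(320,180),(320,291),.02),('si',(347,210),(347,291),.02),('end',(321,178),(346,178),.02),('toe',(321,292),(346,292),.02),('bo',(362,178),(457,178),.012),('bi',(400,206),(457,206),.012)])
# square yaw
yaw=np.radians(np.mean([o['so'][2]+90,o['si'][2]+90,o['bo'][2],o['bi'][2]])); x=np.array([np.cos(yaw),np.sin(yaw)]); y=np.array([-x[1],x[0]])
X=lambda k:np.mean([p[:2]@x for p in o[k][:2]]); Y=lambda k:np.mean([p[:2]@y for p in o[k][:2]])
print(np.degrees(yaw),'w',X('si')-X('so'),'len',Y('end')-Y('toe'),'bw',Y('bo')-Y('bi'),'end-bo',Y('end')-Y('bo'))
c=(X('si')+X('so'))/2*x+(Y('end')+Y('toe'))/2*y; print('stock_mid',c)
E
```

```text
[ 0.5078 -0.1258  0.1278] [ 0.2184  0.9759  0.     -0.0027] 3.325
so [ 0.4659 -0.1066] [ 0.541  -0.1432] rms 0.28 n 36 ang -25.99
si [ 0.4935 -0.0978] [ 0.5505 -0.1235] rms 0.16 n 35 ang -24.30
end [ 0.4672 -0.1034] [ 0.4745 -0.0877] rms 0.05 n 38 ang 65.10
toe [ 0.5458 -0.1403] [ 0.5533 -0.1228] rms 0.10 n 40 ang 66.77
bo [ 0.4812 -0.0774] [ 0.51   -0.0149] rms 0.04 n 36 ang 65.21
bi [ 0.5109 -0.0599] [ 0.529  -0.0215] rms 0.04 n 40 ang 64.79
64.92633369639387 w 0.020821027343398163 len 0.08657213227967941 bw 0.01971167768882487 end-bo 0.0015070941510989533
stock_mid [ 0.509 -0.116]
```

The stock shows at columns 320-347, rows 178-292, blade tip at (458,190), dish at (255,390), and a blue crate on the left. The refit puts stock_mid at (0.509,-0.116). I'll check the crate's clearance before descending.

Run:
```python
from h import *
np.set_printoptions(precision=4,suppress=True)
s,im,d=snap('wrist'); print(s['eef_pos'],s['tcp_rot'],s['time'])
K,k1,C=model('wrist',s)
v,u=np.mgrid[0:480:4,0:640:4]; u=u.ravel();v=v.ravel(); dd=d[v,u]
r,o=rays('wrist',s,np.c_[u,v]); P=o+r*dd[:,None]
T=R.from_quat(s['tcp_rot']).as_matrix(); Q=(P-s['eef_pos'])@T
for z0,z1 in [(.015,.03),(.03,.08),(.08,.15),(.15,.25)]:
    m=(P[:,2]>z0)&(P[:,2]<z1)&(dd>.16)&(v<330)
    for side in (-1,1):
        k=m&(np.sign(Q[:,1])==side)&(np.abs(Q[:,1])>.02); 
        if k.any():
            j=np.argmin(np.abs(Q[k,1])); print(z0,z1,side,k.sum(),'nearest along tool y',Q[k][j],P[k][j])
st=(np.abs(u-333)<8)&(abs(v-250)<30); print('stock top z',np.median(P[st,2]), 'table', np.median(P[(abs(u-400)<20)&(abs(v-270)<15),2]))
```

```text
[ 0.5082 -0.124   0.1293] [ 0.2177  0.976   0.0005 -0.002 ] 3.375
0.015 0.03 -1 231 nearest along tool y [-0.0731 -0.1273  0.1119] [ 0.5198 -0.2701  0.0171]
0.015 0.03 1 147 nearest along tool y [-0.0713  0.0471  0.1097] [ 0.5923 -0.1114  0.0193]
0.03 0.08 -1 749 nearest along tool y [-0.0646 -0.1324  0.097 ] [ 0.51   -0.2711  0.0321]
0.03 0.08 1 900 nearest along tool y [-0.0646  0.0571  0.098 ] [ 0.5905 -0.0995  0.0311]
0.08 0.15 -1 267 nearest along tool y [-0.0369 -0.1492  0.0478] [ 0.478  -0.2746  0.0813]
stock top z 0.01970512866640181 table -0.0005346133780264606
```

Clear. Stock top measures 19.7 mm, as it should. Descending.

Emit:
carry_out --deltas '[0.0035,0.0075,0.03,0,0,0,0.0035,0.0075,0.07,0,0,0,0.0035,0.0075,0.1,0,0,0,0.0035,0.0075,0.115,0,0,0,0.0035,0.0075,0.122,0,0,0]'

```text
time: 4.05
eef_pos: [0.5096, -0.1133, 0.0098]
tcp_rot: [0.215, 0.977, -0.0, 0.0]
contact_force: [0.8, -0.2, 0.5]
opening: 0.999
finger_force: 0.0
```

Emit:
carry_out --deltas '[0,0,0,0,0,0,0,0,0,0,0,0]'

```text
time: 4.3
eef_pos: [0.5102, -0.1143, 0.0107]
tcp_rot: [0.216, 0.976, -0.0, 0.001]
contact_force: [-0.1, 0.6, -0.0]
opening: 0.998
finger_force: 0.0
```

Emit:
carry_out --deltas '[0,-0.001,0.002,0,0,0,0,-0.001,0.002,0,0,0,0,-0.001,0.002,0,0,0,0,-0.001,0.002,0,0,0,0,-0.001,0.002,0,0,0]' --grip 0 --grip_force 60

```text
time: 4.92
eef_pos: [0.509, -0.1151, 0.0078]
tcp_rot: [0.216, 0.976, -0.0, 0.0]
contact_force: [-0.0, 0.3, 2.7]
opening: 0.217
finger_force: 61.4
```

Emit:
carry_out --deltas '[0,-0.001,0,0,0,0,0,-0.001,0,0,0,0,0,-0.001,0,0,0,0,0,-0.001,0,0,0,0]'

```text
time: 5.42
eef_pos: [0.5087, -0.1156, 0.0077]
tcp_rot: [0.216, 0.976, 0.0, 0.0]
contact_force: [0.9, 4.5, 3.6]
opening: 0.215
finger_force: 61.6
```

Gripped (about 61 N at stock width). Lifting, turning, and carrying to beside the stand.

Emit:
carry_out --deltas '[0,0,-0.025,0,0,0,0,0,-0.055,0,0,0,0,0,-0.06,0,0,0.17,0,0,-0.06,0,0,0.34,0,0,-0.06,0,0,0.51]'

```text
time: 6.05
eef_pos: [0.5064, -0.1159, 0.0657]
tcp_rot: [0.457, 0.889, -0.001, -0.002]
contact_force: [0.2, -0.3, -2.4]
opening: 0.211
finger_force: 60.7
```

Emit:
carry_out --deltas '[0.029,0.012,0,0,0,0.12,0.059,0.025,0,0,0,0.24,0.088,0.037,0,0,0,0.36,0.117,0.049,0,0,0,0.48,0.147,0.061,0,0,0,0.584]'

```text
time: 6.68
eef_pos: [0.4695, 0.0393, 0.0657]
tcp_rot: [0.693, 0.721, -0.002, -0.001]
contact_force: [-0.2, -0.2, -2.8]
opening: 0.213
finger_force: 60.7
```

Emit:
carry_out --deltas '[0,0,0,0,0,0,0,0,0,0,0,0,0,0,0,0,0,0]'

```text
time: 7.05
eef_pos: [0.4715, 0.0381, 0.0671]
tcp_rot: [0.692, 0.722, -0.0, -0.0]
contact_force: [0.1, 0.1, -2.9]
opening: 0.214
finger_force: 60.7
```

Run:
```python
from h import *
s,im,d=snap('wrist','w4.png'); print(s['eef_pos'],s['tcp_rot'],s['contact_force'],s['opening'])
```

```text
[0.47153844 0.03814402 0.06706257] [ 6.92286312e-01  7.21622812e-01 -4.20961429e-04 -3.64735185e-05] [ 0.13533205  0.11425164 -2.92750085] 0.2138079591532358
```

View pics/w4.png

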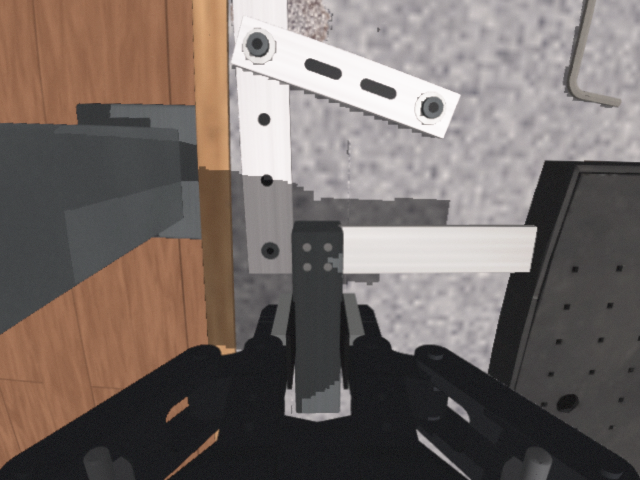

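The view shows the held square, with heel at (293,222) and blade out to (535,228). It also shows the rail's inner edge (289,85)-(293,220), the loose bar's right side (236,66)-(442,137) and its screw at (258,44).

Run:
```python
from sq import *
np.set_printoptions(precision=4,suppress=True)
s=ctrl.get_state(); im=cv2.imread('pics/w4.png')[:,:,::-1].copy(); L=.0593
o=fit(s,im,[('rail_in',(290,92),(293,210),.005),('rail_out',(237,80),(249,270),.005),('barR',(300,86),(435,133),.012),('barL',(270,23),(455,93),.012),('so',(293,225),(293,300),.02+L),('end',(296,222),(340,222),.02+L),('bo',(350,226),(530,226),.012+L),('bi',(350,271),(525,271),.012+L)])
print('screw',onz('wrist',s,(258,44),.018),'foot',onz('wrist',s,(432,107),.018))
y=R.from_quat(s['tcp_rot']).as_matrix()[:,1]; print('tool yaw',np.degrees(np.arctan2(y[1],y[0])))
```

```text
rail_in [0.4521 0.1354] [0.4556 0.0714] rms 0.11 n 40 ang -86.88
rail_out [0.4244 0.1406] [0.4296 0.0331] rms 0.11 n 40 ang -87.25
barR [0.4586 0.1375] [0.5308 0.1166] rms 0.04 n 40 ang -16.14
barL [0.4428 0.1667] [0.5394 0.1387] rms 0.06 n 40 ang -16.17
so [0.4599 0.0808] [0.4611 0.05  ] rms 0.04 n 40 ang -87.84
end [0.4619 0.0827] [0.4783 0.0832] rms 0.02 n 40 ang 2.05
bo [0.483  0.0792] [0.5563 0.0824] rms 0.02 n 40 ang 2.45
bi [0.4843 0.0594] [0.5583 0.063 ] rms 0.08 n 38 ang 2.76
screw [[0.438  0.1557 0.018 ]] foot [[0.5261 0.1302 0.018 ]]
tool yaw 2.365247552220798
```

Emit:
carry_out --deltas '[0,0,0.025,0,0,-0.005,0,0,0.045,0,0,-0.005,0,0,0.055,0,0,-0.005,0,0,0.058,0,0,-0.005,0,0,0.059,0,0,-0.005]'

```text
time: 7.72
eef_pos: [0.4722, 0.0389, 0.0088]
tcp_rot: [0.69, 0.723, 0.0, 0.0]
contact_force: [0.5, -0.6, -3.1]
opening: 0.215
finger_force: 60.6
```

Emit:
carry_out --deltas '[0,0,0.0005,0,0,0,0,0,0.001,0,0,0,0,0,0.001,0,0,0]'

```text
time: 8.1
eef_pos: [0.4719, 0.0391, 0.0078]
tcp_rot: [0.69, 0.724, 0.0, 0.0]
contact_force: [-0.5, -0.7, -1.7]
opening: 0.212
finger_force: 60.8
```

Run:
```python
from h import *
s,im,d=snap('wrist','w5.png'); print(s['eef_pos'],s['tcp_rot'],s['contact_force'],s['wrist_torque'])
```

```text
[0.47192737 0.03905755 0.00779589] [6.90268787e-01 7.23552911e-01 2.43945900e-04 3.57499654e-04] [-0.53123981 -0.69549472 -1.70707197] [-0.03474078  0.05049296 -0.04411615]
```

View pics/w5.png

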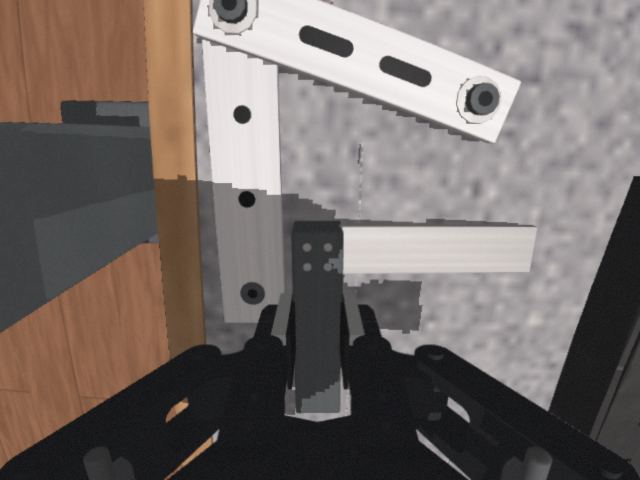

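The square is now at bench level. The rail's inner edge is at (279,70)-(281,200), the stock's outer face at column 293 and the bar tip's corner at (495,142). I'll fit the yaw difference and the gaps.

Run:
```python
from sq import *
np.set_printoptions(precision=4,suppress=True)
s=ctrl.get_state(); im=cv2.imread('pics/w5.png')[:,:,::-1].copy()
o=fit(s,im,[('rail_in5',(277,75),(281,185),.005),('rail_in5b',(277,75),(282,230),.005),('rail_out',(204,60),(222,310),.005),('barR',(290,73),(490,142),.012),('barL',(260,-5),(515,80),.012),('so',(293,225),(293,300),.02),('bo',(350,226),(530,226),.012),('bi',(350,271),(525,271),.012)])
a,b,_=o['rail_in5'];u=(a-b)/np.linalg.norm(a-b); n=np.array([u[1],-u[0],0])
print('gap stock-rail',[(p-a)@n for p in o['so'][:2]], 'screw',onz('wrist',s,(229,5),.018))
```

```text
rail_in5 [0.4521 0.1356] [0.4542 0.0943] rms 0.03 n 40 ang -87.12
rail_in5b [0.452  0.1356] [0.4553 0.0756] rms 0.08 n 40 ang -86.84
rail_out [0.4245 0.1399] [0.4293 0.0371] rms 0.07 n 40 ang -87.30
barR [0.4582 0.1374] [0.5337 0.1156] rms 0.03 n 40 ang -16.11
barL [0.4478 0.165 ] [0.5396 0.1385] rms 0.08 n 33 ang -16.08
so [0.4599 0.0816] [0.4613 0.0509] rms 0.04 n 35 ang -87.36
bo [0.4829 0.0802] [0.5563 0.0837] rms 0.02 n 40 ang 2.74
bi [0.4844 0.0603] [0.5584 0.0643] rms 0.06 n 31 ang 3.12
gap stock-rail [np.float64(0.005064159511149173), np.float64(0.004939776322748073)] screw [[0.4374 0.1549 0.018 ]]
```

Yaw matches to about 0.2°, with a 5 mm gap to the rail. I'll close onto the rail gently.

Emit:
carry_out --deltas '[0,-0.002,0,0,0,0,0,-0.004,0,0,0,0,0,-0.005,0,0,0,0,0,-0.0055,0,0,0,0,0,-0.0055,0,0,0,0]'

```text
time: 8.78
eef_pos: [0.467, 0.0388, 0.0078]
tcp_rot: [0.69, 0.723, 0.001, 0.001]
contact_force: [3.4, 0.3, -2.2]
opening: 0.216
finger_force: 60.8
```

Emit:
carry_out --deltas '[0,-0.0005,0,0,0,0,0,-0.001,0,0,0,0,0,-0.001,0,0,0,0,0,-0.001,0,0,0,0]'

```text
time: 9.28
eef_pos: [0.4669, 0.0388, 0.0078]
tcp_rot: [0.691, 0.723, 0.002, 0.002]
contact_force: [5.7, 2.2, -6.1]
opening: 0.212
finger_force: 60.3
```

Emit:
carry_out --deltas '[0.006,0.0003,0.0003,0,0,0,0.012,0.0003,0.0003,0,0,0,0.018,0.0003,0.0003,0,0,0,0.024,0.0003,0.0003,0,0,0,0.028,0.0003,0.0003,0,0,0]'

```text
time: 9.9
eef_pos: [0.4657, 0.0661, 0.0079]
tcp_rot: [0.69, 0.724, 0.001, 0.002]
contact_force: [4.8, -2.7, -1.4]
opening: 0.211
finger_force: 60.9
```

Emit:
carry_out --deltas '[0.004,0,0,0,0,0,0.008,0,0,0,0,0,0.012,0,0,0,0,0,0.016,0,0,0,0,0,0.02,0,0,0,0,0]'

```text
time: 10.52
eef_pos: [0.4647, 0.0857, 0.0079]
tcp_rot: [0.69, 0.724, 0.0, 0.002]
contact_force: [4.4, -4.1, -2.7]
opening: 0.211
finger_force: 60.9
```

Emit:
carry_out --deltas '[0.003,0,0,0,0,0,0.006,0,0,0,0,0,0.009,0,0,0,0,0,0.012,0,0,0,0,0,0.013,0,0,0,0,0]'

```text
time: 11.15
eef_pos: [0.4641, 0.0987, 0.0078]
tcp_rot: [0.69, 0.724, 0.0, 0.002]
contact_force: [3.1, -4.2, -1.9]
opening: 0.215
finger_force: 60.9
```

Run:
```python
from h import *
s,im,d=snap('wrist','w6.png'); print(s['eef_pos'],s['tcp_rot'],s['contact_force'],s['wrist_torque'])
```

```text
[0.46406686 0.09874208 0.00784071] [6.89884910e-01 7.23916319e-01 3.21251500e-04 1.96727500e-03] [ 3.09732215 -4.17775657 -1.92325487] [-0.67241984 -0.73561808 -0.03231722]
```

View pics/w6.png

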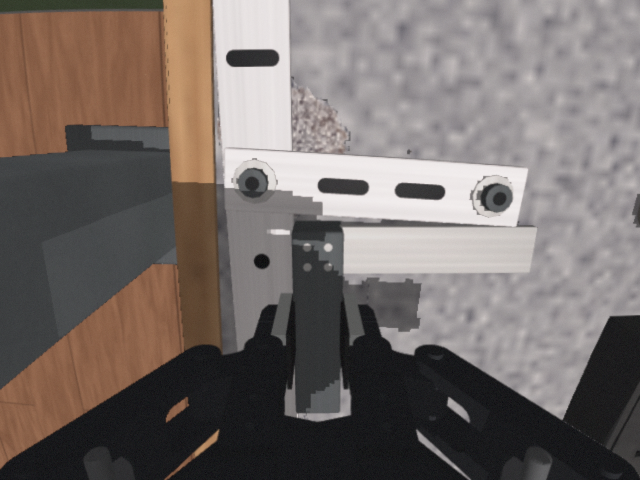

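The bar's right side runs from (300,205) at the root to (520,225), where it touches the blade tip. A gap of about 5 mm is left at the root. I'll continue in small steps, watching the force.

Emit:
carry_out --deltas '[0.001,0,0,0,0,0,0.002,0,0,0,0,0,0.003,0,0,0,0,0,0.0035,0,0,0,0,0,0.004,0,0,0,0,0]'

```text
time: 11.82
eef_pos: [0.4639, 0.1026, 0.0078]
tcp_rot: [0.69, 0.724, 0.0, 0.002]
contact_force: [4.6, -4.4, -2.4]
opening: 0.217
finger_force: 60.9
```

Emit:
carry_out --deltas '[0.0005,0,0,0,0,0,0.001,0,0,0,0,0,0.001,0,0,0,0,0]'

```text
time: 12.2
eef_pos: [0.4638, 0.1037, 0.0078]
tcp_rot: [0.69, 0.724, 0.0, 0.002]
contact_force: [4.1, -3.9, -1.4]
opening: 0.216
finger_force: 60.9
```

Emit:
carry_out --deltas '[0.0005,0,0,0,0,0,0.001,0,0,0,0,0,0.0015,0,0,0,0,0,0.0015,0,0,0,0,0]'

```text
time: 12.7
eef_pos: [0.4637, 0.1048, 0.0078]
tcp_rot: [0.69, 0.724, 0.0, 0.002]
contact_force: [4.3, -5.6, -0.5]
opening: 0.216
finger_force: 60.9
```

```bash
cat > chk.py <<'E'
from sq import *
import sys
np.set_printoptions(precision=4,suppress=True)
s,im,d=snap('wrist',sys.argv[1]); print(s['eef_pos'],s['contact_force'],s['time'])
o=fit(s,im,[('rail_in',(290,20),(293,140),.005),('barL',(310,155),(515,165),.012),('bo',(350,226),(530,226),.012),('bi',(350,271),(525,271),.012),('so',(293,230),(293,300),.02)])
print('bar angle vs rail deg',90-((o['barL'][2]-o['rail_in'][2])%180),'vs blade bo/bi',o['barL'][2]-o['bo'][2],o['barL'][2]-o['bi'][2])
x=(o['barL'][1]-o['barL'][0]);x/=np.linalg.norm(x);n=np.array([-x[1],x[0],0]); print('bo to barL',[(o['barL'][0]-p)@n for p in o['bo'][:2]])
a,b,_=o['rail_in'];u=(a-b)/np.linalg.norm(a-b); n=np.array([u[1],-u[0],0]); print('so-rail',[(p-a)@n for p in o['so'][:2]])
E
python3 chk.py w7.png; python3 -c "
import cv2;im=cv2.imread('pics/w7.png');cv2.imwrite('pics/w7c.png',cv2.resize(im[130:320,200:560],None,fx=2.2,fy=2.2,interpolation=cv2.INTER_CUBIC))"
```

```text
[0.4637 0.1048 0.0078] [ 4.3267 -5.6193 -0.4665] 12.7
rail_in [0.4477 0.2203] [0.45   0.1778] rms 0.08 n 40 ang -87.01
barL [0.4578 0.1689] [0.5368 0.1727] rms 0.10 n 40 ang 2.76
bo [0.4747 0.1461] [0.5481 0.1497] rms 0.05 n 39 ang 2.82
bi [0.4762 0.126 ] [0.5503 0.1297] rms 0.05 n 36 ang 2.85
so [0.4518 0.1455] [0.4532 0.1167] rms 0.04 n 40 ang -87.16
bar angle vs rail deg 0.22929016008907865 vs blade bo/bi -0.06316930000739296 -0.0962009302693625
bo to barL [np.float64(0.023633280127669902), np.float64(0.02355226652780694)]
so-rail [np.float64(0.00012281083260526883), np.float64(4.751050035264329e-05)]
```

View pics/w7c.png

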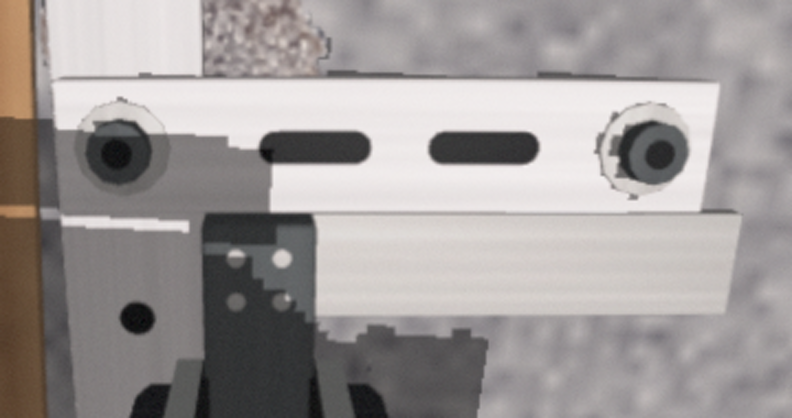

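The blade lies flush along the bar (0.1° apart) and the stock along the rail (0.1 mm). One more light seating push, then I'll relax and let go.

Emit:
carry_out --deltas '[0.0005,0,0,0,0,0,0.0005,-0.0002,0,0,0,0,0.0003,0,0,0,0,0,0.0002,0.0003,0,0,0,0]'

```text
time: 13.25
eef_pos: [0.4638, 0.1049, 0.0078]
tcp_rot: [0.69, 0.724, -0.0, 0.002]
contact_force: [3.1, -6.1, -0.3]
opening: 0.209
finger_force: 61.0
```

Emit:
carry_out --deltas '[0,0,0,0,0,0,0,0,0,0,0,0,0,0,0,0,0,0]' --grip 45 --grip_force 20

```text
time: 13.62
eef_pos: [0.4618, 0.1066, 0.0068]
tcp_rot: [0.69, 0.724, -0.001, -0.001]
contact_force: [-0.5, 0.3, -0.8]
opening: 0.452
finger_force: 0.0
```

```bash
python3 chk.py w8.png
```

```text
[0.4618 0.1066 0.0068] [-0.5013  0.2819 -0.8207] 13.625
rail_in [0.4476 0.222 ] [0.4499 0.1797] rms 0.07 n 40 ang -86.92
barL [0.4559 0.1688] [0.5344 0.1727] rms 0.08 n 40 ang 2.84
bo [0.4728 0.146 ] [0.5455 0.1497] rms 0.03 n 39 ang 2.93
bi [0.4743 0.1259] [0.5477 0.1297] rms 0.11 n 34 ang 2.92
so [0.4518 0.1475] [0.4532 0.1189] rms 0.05 n 40 ang -87.14
bar angle vs rail deg 0.23639116326583576 vs blade bo/bi -0.08162000969030103 -0.07338878092822654
bo to barL [np.float64(0.02368349327894242), np.float64(0.02357980015997359)]
so-rail [np.float64(0.00012344928156810025), np.float64(1.3465996883384905e-05)]
```

Emit:
carry_out --deltas '[0,0.001,-0.01,0,0,0,0,0.001,-0.03,0,0,0,0,0.001,-0.06,0,0,0,0,0.001,-0.09,0,0,0,0,0.001,-0.1,0,0,0]'

```text
time: 14.3
eef_pos: [0.465, 0.1066, 0.1098]
tcp_rot: [0.69, 0.724, 0.002, 0.002]
contact_force: [-0.1, -0.5, -0.5]
opening: 0.448
finger_force: 0.0
```

Emit:
carry_out --deltas '[0,0,0,0,0,0,0,0,0,0,0,0,0,0,0,0,0,0]'

```text
time: 14.68
eef_pos: [0.4626, 0.1064, 0.1058]
tcp_rot: [0.69, 0.724, -0.001, -0.001]
contact_force: [-0.8, -0.2, -0.1]
opening: 0.449
finger_force: 0.0
```

```bash
python3 -c "
from h import *
s,im,d=snap('wrist','w9.png'); print(s['eef_pos'],s['contact_force'],s['opening'])"
```

```text
[0.46256622 0.10644223 0.10575144] [-0.84801858 -0.18590523 -0.07447857] 0.448842970405879
```

View pics/w9.png

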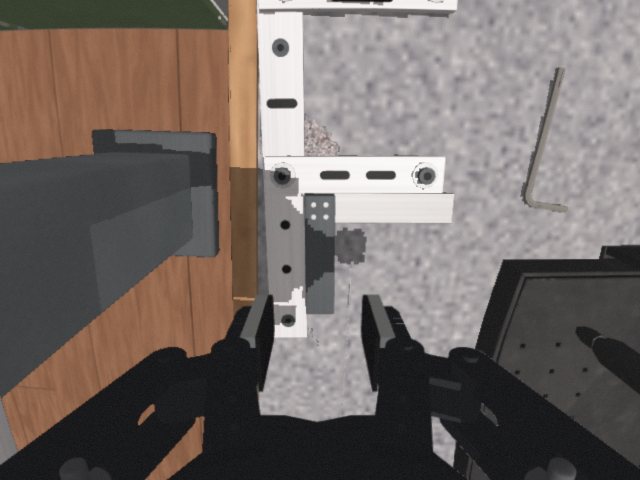

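The square lies free and flush: stock (305,195)-(335,312) along the rail, blade to (453,208) along the bar. One numeric check, and the job gets handed in if it's good.

Run:
```python
from sq import *
s=ctrl.get_state(); im=cv2.imread('pics/w9.png')[:,:,::-1].copy()
o=fit(s,im,[('rail_in',(302,20),(303,150),.005),('rail_out',(260,20),(274,330),.005),('barL',(310,156),(440,158),.012),('bo',(340,193),(440,193),.012),('bi',(340,222),(450,222),.012),('so',(305,198),(306,310),.02),('si',(335,228),(334,310),.02)])
a=90-((o['barL'][2]-o['rail_in'][2])%180); b=90-((o['bi'][2]-o['rail_in'][2])%180); print(a,b)
g=[(o['rail_in'][0]-0)]
x=o['barL'][1]-o['barL'][0];x/=np.linalg.norm(x);n=np.array([-x[1],x[0],0]); w=[(o['barL'][0]-p)@n for p in o['bo'][:2]]; print(w)
if abs(a)<.8 and abs(b)<.9 and all(abs(v-.024)<.0013 for v in w): print('sign off',ctrl.sign_off())
```

```text
rail_in [0.4464 0.2501] [0.4504 0.1723] rms 0.10 n 40 ang -87.07
rail_out [0.4189 0.249 ] [0.4295 0.0373] rms 0.12 n 31 ang -87.15
barL [0.4549 0.1685] [0.539  0.1729] rms 0.04 n 40 ang 2.99
bo [0.4756 0.1467] [0.5422 0.1494] rms 0.10 n 39 ang 2.33
bi [0.4769 0.1264] [0.5519 0.1296] rms 0.10 n 40 ang 2.45
so [0.4523 0.1429] [0.4557 0.0635] rms 0.09 n 32 ang -87.51
si [0.4728 0.124 ] [0.4762 0.0644] rms 0.17 n 40 ang -86.71
-0.05807840633036676 0.485588269296656
[np.float64(0.022827479454910204), np.float64(0.023593023685366022)]
the job is handed in; nothing more can be done
sign off None
```

The square is in place and let go, with the bar within about 0.3° of square to the rail by the wrist camera; I handed the job in and did not touch the pump, hex key or dish, though no verdict came back.

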